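Clear the swab carton off the sample mixer and load the jar

ROBOT

A 7-joint arm with a two-finger parallel gripper is mounted at the origin on the work surface. World frame = base frame: x ahead of the robot, y to its left, z up, the work surface at z = 0. Lengths are in mm, angles in rad, forces in N, time in s.
With the tool pointing down it reaches from about 425 to 1025 mm from the base axis. Payload 9.4 kg.
Tool frame: the origin (TCP) lies between the finger pads; the fingertips stand nose_length ahead of it and the grasp point (between the pads) is the TCP (nose_length is the distance from the TCP to the fingertips, in mm); x points along the fingers, z is the direction in which the jaws open and shut, and the axes are right-handed (so a half turn about x gives the same grasp; the last joint's range is limited). The gripper opens to 85 mm and grips with 20 to 120 N. Pads are 22 mm wide; open, the fingers measure 114 mm over their backs; the gripper's body (76 mm by 85 mm) begins 54 mm behind the grasp point. The pads swing forward as they close: fully open they stand 13 mm farther back than shut.
Start: joints at [-1.364, 0.599, -0.003, 1.599, 0.002, 0.943, -0.08], TCP at [203.007, 695.997, 250.275] pointing down, gripper open.
Joint ranges: [-2.57, 2.57], [-0.35, 1.97], [-1.29, 1.29], [0.11, 2.56], [-1.05, 4.19], [0.11, 1.86], [-2.63, 2.63]. Speed limits (rad/s): [2.22, 2.22, 3.01, 3.01, 3.14, 3.14, 3.14].

INTERFACE

Orientations are given as a unit quaternion [x, y, z, w].
In Python, from rig import * gives the robot as it stands.
- The arm moves only by the shell command python3 -m pendant 'ROWS' [OPENING]. ROWS is JSON, one flat list of numbers, 4 for each row, row after row: the shift along the world's x, y, z in cm, then the turn about the world's z in rad. A call has exactly 10 rows; each row is the pose to reach, as a shift and turn from the pose commanded when the call began; what a row does not reach only later rows make up. A row lasts 1/10 s, in which the tool goes at most 50 mm and 8.59 degrees, less where a joint would pass 70% of its speed; a pose out of reach is approached as far as the arm can. A call with a gripper value outside its range is refused whole. OPENING is the gripper command: -1 is fully open, 1 is shut, values between are in proportion, set as the call begins (- or left out, the last holds). The fingers move at their own pace and stop on an object; the grip force is fixed at half the most. Time passes only in rows, so rows that repeat a pose let the fingers close, or fill a call up. It gives the time, the measured TCP pose, the force and the opening at its end, in the units of the state.
- get_obs(): the state, without advancing time (a new reading comes with each control period).
- read_camera(name): name is "scene" or "top" or "wrist"; returns a dict with "pixels" (400x640x3 uint8, red, green, blue), "fx", "fy", "cx", "cy" (pixels), "rvec" (rotation vector, rad) and "tvec" (3), from world to camera coordinates, as OpenCV has them. Camera axes: x right, y down, z forward; pixel columns grow to the right and rows downward; lengths in mm; the calibration is good to about 2 mm. A picture is of the moment at which its call begins. There is no depth.
- hand_in(): hands the job in, once; it reports no verdict.
Trained networks look in a picture, given as the dict that the camera call returned (one of the last four; its "shot" number tells which), for a name from the list of things; names that differ only in an ending like _2 or _b are one class to them, and where a whole thing is asked for, a point or a joint stands for the part that bears it (a point fixed in the world has none). Each returns a list of dicts, best first, with "conf" (0 to 1); they miss things now and then, are a little off and sometimes report something else, mostly with a low value. They report only what shows in the picture. A call takes as long as a camera call. They do not tell look-alikes from the thing itself.
- spot_in(picture, label): "point" ([column, row] in pixels, amid what is visible of it).
- place_of(picture, label): "point" ([column, row] in pixels: a listed point, or the origin of a listed thing).
The state is a dict: "time": time; "joint_positions": joint angles; "qvel": joint speeds; "joint_torque": joint torques, N m; "position": TCP position; "eef_rot": TCP orientation; "ft_force": force on the tool from outside, world axes, zero at the start; "wrist_torque": the same for the moment, N m; "finger_gap": finger opening in mm.
Only numpy, scipy, OpenCV 4.12 (cv2) and the standard library are available. Lean on these libraries where they do the work, as an engineer would, in place of code of your own. Each camera call takes 0.05 s, during which the arm holds its last target. There are 200 camera calls.

TASK

Somebody has left the blue swab carton lying across the sample mixer's cup holder. Set the carton down in the steel tray, lying flat the same way up as now, then stand the green-capped sample jar upright in the holder, fully down. Put both down rather than dropping them, and leave the white-capped and orange-capped jars where they stand.

Things in the scene. Friction and masses are not known exactly. Their poses are not given: they have to be found in the camera images.
- carton_center (a point): Blue carton of swabs with a white band, 110 mm long (its x axis) x 50 mm wide (its y axis) x 56 mm high (z, up), rigid, about 0.12 kg. It lies flat across the top of the cup holder's rim, so its underside starts 62 mm above the desk. The point is its centre, 28 mm above its underside. The mixer's flat top lies 22 mm below its underside, and the holder's rim reaches out beneath its long sides.
- holder (a point): Cup holder of the sample mixer. The mixer is a fixed white square box 160 x 160 mm and 40 mm high; on the middle of its top stands an upright grey round rim, inner diameter 72 mm, outer diameter 84 mm, 22 mm high, open at the top, its flat floor being the housing's top. The point is the centre of that floor (40 mm above the desk); z is up.
- tray_floor (a point): Fixed shallow steel tray, outside 230 mm along its x axis by 180 mm along its y axis, walls 4 mm thick, rim 16 mm above the desk. The point is the centre of its inner floor, which is 4 mm above the desk; z is up. The tray may stand on either side of the mixer.
- jar_green_center (a point): Sample jar with an amber body, a white label and a screw cap (green), 50 mm in diameter and 85 mm tall, standing on the desk. This is the one to load; about 0.11 kg. The point is its centre, half-way up (42.5 mm above its underside); z points to the cap.
- jar_white_center (a point): Bystander: a like jar with an amber body, a white label and a screw cap (white), 50 mm in diameter and 85 mm tall, standing on the desk. To be left alone. The point is its centre, half-way up (42.5 mm above its underside); z points to the cap.
- jar_orange_center (a point): Bystander: a like jar with an amber body, a white label and a screw cap (orange), 50 mm in diameter and 85 mm tall, standing on the desk. To be left alone. The point is its centre, half-way up (42.5 mm above its underside); z points to the cap.
Mind the look-alikes: they are no part of the job. Leave any black or turquoise look-alike of the part that bears carton_center alone.

How it is judged:
By the outcome, as a careful person would: the job done as asked, in the order asked, and still so for the second after the job is handed in, with the robot touching nothing.
It also fails if it takes over 67 s, if anything falls off the work surface, if the arm or the gripper's body presses on something with over 40 N, if the wrist force passes 120 N, or if a joint passes its speed limit or range.

## Working session

There is one attempt and no reset: what is moved stays moved. The work goes in short steps, Python scripts to look and compute and a shell command to move; the robot and the scene stay as the last step left them, time stands still between calls to the robot, and variables do not carry over. Pictures are saved under pics/ and viewed, about 8 in all and at most 12, crops included, and the job is handed in when it is done.

```bash
mkdir -p pics
cat > h.py <<'E'
from rig import *
import numpy as np, cv2
def ray(p,px):
    R=cv2.Rodrigues(np.array(p["rvec"],float))[0];t=np.array(p["tvec"],float).ravel()
    d=R.T@np.array([(px[0]-p["cx"])/p["fx"],(px[1]-p["cy"])/p["fy"],1.]);return -R.T@t,d
def at(p,px,z):
    o,d=ray(p,px);return o+d*(z-o[2])/d[2]
def proj(p,X):
    K=np.array([[p["fx"],0,p["cx"]],[0,p["fy"],p["cy"]],[0,0,1.]])
    return cv2.projectPoints(np.array(X,float).reshape(-1,3),np.array(p["rvec"],float),np.array(p["tvec"],float),K,None)[0].reshape(-1,2)
def save(p,n,im=None):
    cv2.imwrite(f"pics/{n}.png",cv2.cvtColor(p["pixels"] if im is None else im,cv2.COLOR_RGB2BGR))
Z=dict(carton_center=90,holder=40,tray_floor=4,jar_green_center=42.5,jar_white_center=42.5,jar_orange_center=42.5)
E
python3 - <<'E'
from h import *
o=get_obs();print(o["time"],o["position"],o["eef_rot"],o["finger_gap"])
for c in("scene","top"):
    p=read_camera(c);save(p,c+"0")
    print(c,ray(p,(320,200)))
    for k,z in Z.items():
        for r in place_of(p,k)[:3]: print(k,np.round(r["point"]),round(r["conf"],2),np.round(at(p,r["point"],z)))
E
```

```text
0.0 [202.87887299 695.57311733 249.40176587] [-0.42466942  0.56607084  0.42392154  0.56525235] 85.33376919014884
scene (array([ 893.53949399, -561.54540514, 1082.09969071]), array([-0.35674467,  0.49741418, -0.79084155]))
carton_center [378. 139.] 0.89 [445. 332.  90.]
carton_center [418. 197.] 0.87 [636. 220.  90.]
carton_center [449. 156.] 0.8 [631. 395.  90.]
holder [378. 151.] 0.75 [449. 336.  40.]
holder [377. 140.] 0.36 [422. 371.  40.]
tray_floor [355. 254.] 0.67 [580.  33.   4.]
jar_green_center [306. 335.] 0.84 [ 623. -223.   42.]
jar_white_center [247. 294.] 0.69 [ 455. -225.   42.]
jar_white_center [218. 359.] 0.31 [ 508. -377.   42.]
jar_orange_center [220. 359.] 0.85 [ 510. -374.   42.]
top (array([ 267.93883092,   75.286571  , 1100.11763314]), array([ 0.14037747, -0.01548593, -0.99004117]))
carton_center [215. 264.] 0.77 [243. 350.  90.]
carton_center [224. 191.] 0.76 [444. 328.  90.]
carton_center [191. 140.] 0.76 [593. 424.  90.]
holder [228. 193.] 0.9 [445. 328.  40.]
tray_floor [325. 148.] 0.57 [586.  38.   4.]
jar_green_center [412. 126.] 0.93 [ 638. -225.   42.]
jar_white_center [416. 185.] 0.91 [ 454. -226.   42.]
jar_orange_center [466. 168.] 0.82 [ 502. -377.   42.]
```

View pics/top0.png

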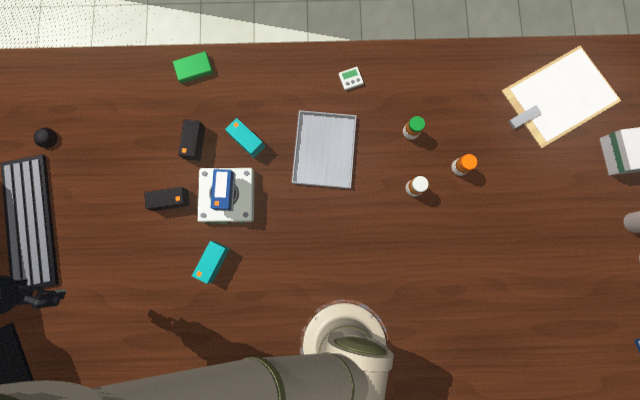

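View pics/scene0.png

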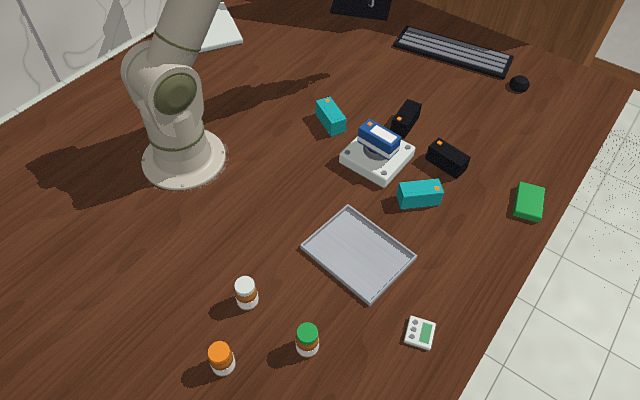

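Run:
```python
from h import *
import rig
print({k:getattr(rig,k) for k in dir(rig) if 'nose' in k.lower()}, get_obs().keys())
p=read_camera("top");im=p["pixels"]
hsv=cv2.cvtColor(im,cv2.COLOR_RGB2HSV)
m=cv2.inRange(hsv,(105,100,50),(125,255,255));m[:, :190]=0;m[:,270:]=0;m[:150]=0;m[230:]=0
m=cv2.morphologyEx(m,cv2.MORPH_CLOSE,np.ones((9,9)))
c=max(cv2.findContours(m,0,2)[0],key=cv2.contourArea)
r=cv2.minAreaRect(c);print(r)
print(np.round([at(p,q,118)[:2] for q in cv2.boxPoints(r)]))
# tray corners
t=cv2.inRange(hsv,(0,0,110),(180,60,255));t[:, :280]=0;t[:,370:]=0;t[:100]=0;t[205:]=0
c=max(cv2.findContours(t,0,2)[0],key=cv2.contourArea);r2=cv2.minAreaRect(c);b=np.array([at(p,q,16)[:2] for q in cv2.boxPoints(r2)]);print("tray",np.round(b),b.mean(0))
crop=cv2.resize(im[120:300,130:370],None,fx=3.3,fy=3.3,interpolation=cv2.INTER_CUBIC)
save(p,"crop1",crop)
```

```text
{'nose_length': 19.0} dict_keys(['time', 'joint_positions', 'qvel', 'joint_torque', 'position', 'eef_rot', 'ft_force', 'wrist_torque', 'finger_gap'])
((220.427001953125, 189.0951385498047), (18.292728424072266, 39.379249572753906), 3.814074993133545)
[[393. 358.]
 [501. 353.]
 [497. 303.]
 [388. 309.]]
tray [[476. 145.]
 [708. 122.]
 [687. -63.]
 [456. -35.]] [581.87977407  41.98485672]
```

View pics/crop1.png

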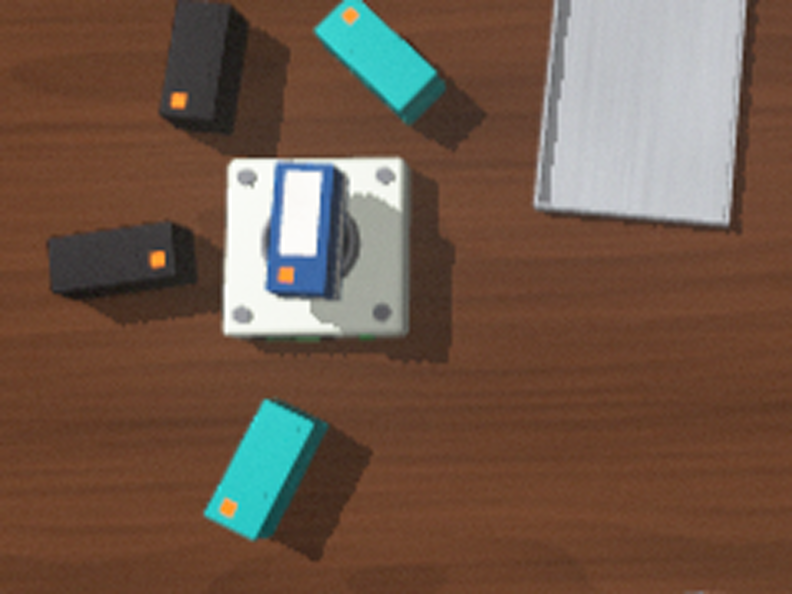

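Run:
```python
from h import *
from scipy.spatial.transform import Rotation as Ro
R=Ro.from_quat(get_obs()["eef_rot"]).as_matrix();print(R.round(3), np.arctan2(R[1,2],R[0,2]))
```

```text
[[ 0.   -0.96  0.28]
 [ 0.    0.28  0.96]
 [-1.   -0.    0.  ]] 1.2870475410096007
```

```bash
python3 -m pendant '[2.4,-3.6,0,0.02, 4.8,-7.3,0,0.05, 7.3,-11,0,0.07, 9.7,-14.6,0,0.1, 12.1,-18.2,0,0.12, 14.5,-21.9,-1,0.15, 17,-25.5,-2,0.17, 19.4,-29.2,-3,0.2, 21.8,-32.8,-3.5,0.22, 24.2,-36.5,-4,0.233]' -1
python3 -m pendant '[0,0,0,0,0,0,0,0,0,0,0,0,0,0,0,0,0,0,0,0,0,0,0,0,0,0,0,0,0,0,0,0,0,0,0,0,0,0,0,0]' -1
python3 - <<'E'
from h import *
p=read_camera("wrist");save(p,"w1")
print(get_obs()["position"])
for k in("carton_center","holder"):
    for r in place_of(p,k)[:3]: print(k,np.round(r["point"]),round(r["conf"],2),np.round(at(p,r["point"],Z[k])))
print(proj(p,[[445,331,118]]))
hsv=cv2.cvtColor(p["pixels"],cv2.COLOR_RGB2HSV)
m=cv2.inRange(hsv,(105,100,40),(125,255,255))
m=cv2.morphologyEx(m,cv2.MORPH_CLOSE,np.ones((25,25)))
c=max(cv2.findContours(m,0,2)[0],key=cv2.contourArea);r=cv2.minAreaRect(c)
b=np.array([at(p,q,118)[:2] for q in cv2.boxPoints(r)]);print(r,b.round(),b.mean(0))
E
```

```text
time: 1.75
position: [445.8, 329.6, 210.2]
eef_rot: [-0.487, 0.512, 0.487, 0.512]
ft_force: [-0.1, -0.6, 0.6]
finger_gap: 85.5
time: 2.75
position: [445.0, 331.0, 210.3]
eef_rot: [-0.487, 0.513, 0.487, 0.513]
ft_force: [-0.9, -0.8, 0.4]
finger_gap: 85.3
[445.02450489 330.97489481 210.26874869]
carton_center [320. 203.] 0.92 [446. 330.  90.]
carton_center [286. 331.] 0.74 [571. 290.  90.]
carton_center [502. 166.] 0.59 [423. 476.  90.]
[[322.15670508 212.65230075]]
((323.0, 207.0), (142.0, 70.0), 90.0) [[388. 310.]
 [391. 359.]
 [501. 356.]
 [498. 301.]] [444.50455999 331.64939149]
```

View pics/w1.png

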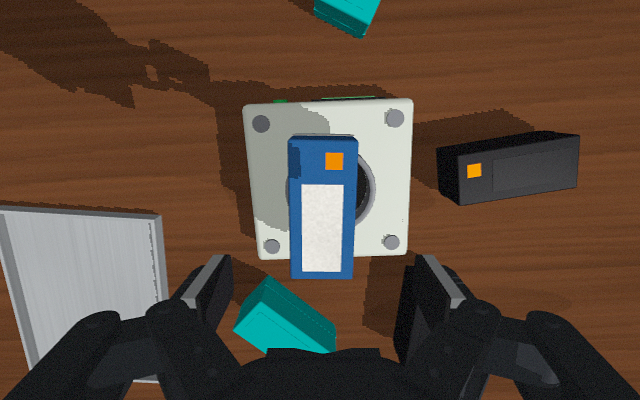

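```bash
python3 -m pendant '[0,0,-2,0,0,0,-4,0,0,0,-6,0,0,0,-8,0,0,0,-9.5,0,0,0,-10.5,0,0,0,-11.3,0,0,0,-12,0,0,0,-12,0,0,0,-12,0]' -1
python3 -m pendant '[0,0,0,0,0,0,0,0,0,0,0,0,0,0,0,0,0,0,0,0,0,0,0,0,0,0,0,0,0,0,0,0,0,0,0,0,0,0,0,0]' 1
```

```text
time: 3.9
position: [445.2, 331.1, 90.5]
eef_rot: [-0.487, 0.512, 0.487, 0.513]
ft_force: [0.1, -0.5, 0.1]
finger_gap: 85.5
time: 4.9
position: [445.2, 331.1, 90.9]
eef_rot: [-0.487, 0.512, 0.487, 0.513]
ft_force: [-1.6, 0.2, 6.2]
finger_gap: 49.4
```

```bash
python3 -m pendant '[0,0,0.5,0,0,0,1.5,0,0,0,3,0,0,0,5,0,0,0,7,0,0,0,9,0,0,0,10,0,0,0,10,0,0,0,10,0,0,0,10,0]'
python3 -m pendant '[0.7,-1.5,0,0,2,-4.5,0,0,3.5,-7.5,0,0,5.2,-11,0,0,7,-14.7,0,0,8.7,-18.3,0,-0.01,10.3,-21.8,0,-0.02,11.8,-25,0,-0.03,13,-27.5,0,-0.04,13.8,-29.3,0,-0.05]'
python3 -m pendant '[0,0,-1,0,0,0,-2,0,0,0,-3,0,0,0,-4,0,0,0,-4,0,0,0,-4,0,0,0,-4,0,0,0,-4,0,0,0,-4,0,0,0,-4,0]'
python3 - <<'E'
from h import *
p=read_camera("scene")
im=p["pixels"];crop=cv2.resize(im[110:320,280:480],None,fx=2.8,fy=2.8)
save(p,"s2",crop)
t=read_camera("top")
for q in(p,t):
  for k in("carton_center","holder"):
    for r in place_of(q,k)[:4]: print(k,np.round(r["point"]),round(r["conf"],2),np.round(at(q,r["point"],Z[k])))
w=read_camera("wrist")
print(spot_in(w,"tray_floor"))
save(w,"w2")
E
```

```text
time: 5.9
position: [444.6, 330.7, 189.4]
eef_rot: [-0.487, 0.513, 0.487, 0.512]
ft_force: [0.3, -0.2, -1.0]
finger_gap: 49.3
time: 6.9
position: [583.3, 34.0, 189.4]
eef_rot: [-0.473, 0.526, 0.473, 0.525]
ft_force: [-0.2, -1.0, -1.3]
finger_gap: 49.5
time: 7.9
position: [583.1, 38.0, 150.6]
eef_rot: [-0.474, 0.524, 0.474, 0.525]
ft_force: [-0.4, 0.4, -0.8]
finger_gap: 49.2
carton_center [418. 194.] 0.97 [631. 228.  90.]
carton_center [405. 121.] 0.88 [469. 437.  90.]
carton_center [361. 220.] 0.87 [561.  75.  90.]
carton_center [330. 117.] 0.83 [290. 320.  90.]
carton_center [165. 200.] 0.96 [422. 492.  90.]
carton_center [194. 140.] 0.88 [594. 415.  90.]
carton_center [212. 266.] 0.88 [238. 357.  90.]
carton_center [248. 139.] 0.59 [594. 262.  90.]
holder [229. 196.] 0.61 [439. 327.  40.]
[{'point': [327.3, 116.7], 'conf': 0.94}]
```

View pics/s2.png

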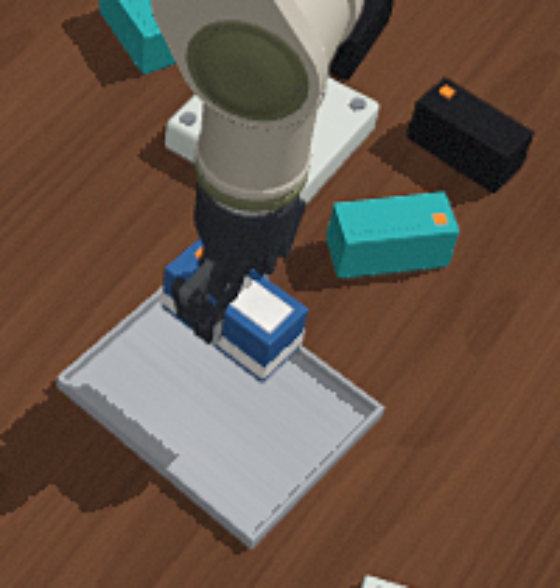

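```bash
python3 -m pendant '[0,0,-2,0,0,0,-4,0,0,0,-6,0,0,0,-8,0,0,0,-9,0,0,0,-10,0,0,0,-10.7,0,0,0,-11.2,0,0,0,-11.5,0,0,0,-11.5,0]'
python3 -m pendant '[0,0,-0.1,0,0,0,-0.1,0,0,0,-0.2,0,0,0,-0.2,0,0,0,-0.3,0,0,0,-0.3,0,0,0,-0.3,0,0,0,-0.3,0,0,0,-0.3,0,0,0,-0.3,0]'
```

```text
time: 9.3
position: [583.0, 38.0, 35.2]
eef_rot: [-0.474, 0.525, 0.474, 0.525]
ft_force: [1.0, 0.6, -1.1]
finger_gap: 49.4
time: 10.3
position: [583.1, 38.0, 32.9]
eef_rot: [-0.474, 0.524, 0.474, 0.525]
ft_force: [-1.1, 0.3, 7.4]
finger_gap: 49.1
```

```bash
python3 -m pendant '[0,0,0,0,0,0,0,0,0,0,0,0,0,0,0,0,0,0,0,0,0,0,0,0,0,0,0,0,0,0,0,0,0,0,0,0,0,0,0,0]' -1
python3 -m pendant '[0,0,1.5,0,0,0,4,0,0,0,7,0,0,0,10,0,0,0,13,0,0,0,16,0,0,0,17,0,0,0,17,0,0,0,17,0,0,0,17,0]'
python3 -m pendant '[0.5,-2.5,0,0,1,-5,0,0,1.5,-8,0,0,2,-11,0,0,2.5,-14,0,0,3,-17,0,0,3.5,-20,0,0,4,-23,0,0,4.5,-25,0,0,4.9,-26.2,0,0]'
python3 -m pendant '[0,0,0,0,0,0,0,0,0,0,0,0,0,0,0,0,0,0,0,0,0,0,0,0,0,0,0,0,0,0,0,0,0,0,0,0,0,0,0,0]'
python3 - <<'E'
from h import *
p=read_camera("wrist");save(p,"w3")
print(get_obs()["position"])
for k in Z:
    for r in place_of(p,k)[:2]: print(k,np.round(r["point"]),round(r["conf"],2),np.round(at(p,r["point"],Z[k]),1))
hsv=cv2.cvtColor(p["pixels"],cv2.COLOR_RGB2HSV)
m=cv2.inRange(hsv,(45,100,40),(80,255,255))
c=max(cv2.findContours(m,0,2)[0],key=cv2.contourArea);(u,v),rad=cv2.minEnclosingCircle(c)
print(u,v,rad,at(p,(u,v),85),at(p,(u+rad,v),85))
for q in map(read_camera,("top","scene")):
  for k in("holder","jar_white_center","jar_orange_center","carton_center"):
    for r in place_of(q,k)[:5]: print(k,np.round(r["point"]),round(r["conf"],2),np.round(at(q,r["point"],32 if k[0]=='c' else Z[k])))
E
```

```text
time: 11.3
position: [583.0, 38.0, 32.3]
eef_rot: [-0.474, 0.525, 0.474, 0.525]
ft_force: [-0.1, -0.1, -0.3]
finger_gap: 85.3
time: 12.3
position: [582.3, 37.9, 201.1]
eef_rot: [-0.474, 0.525, 0.475, 0.524]
ft_force: [-0.3, 0.2, -0.9]
finger_gap: 85.5
time: 13.3
position: [631.7, -225.8, 201.0]
eef_rot: [-0.473, 0.525, 0.474, 0.525]
ft_force: [0.5, -0.3, 0.1]
finger_gap: 85.2
time: 14.3
position: [632.0, -224.0, 202.2]
eef_rot: [-0.474, 0.525, 0.474, 0.525]
ft_force: [0.3, -1.0, 0.4]
finger_gap: 85.4
[ 631.98126266 -224.0314602   202.23813367]
carton_center [601. 109.] 0.56 [580.  -12.9  90. ]
jar_green_center [314. 187.] 0.6 [ 628.2 -231.8   42.5]
jar_orange_center [137.  69.] 0.67 [ 510.7 -370.4   42.5]
jar_orange_center [602. 110.] 0.66 [585.2  28.8  42.5]
315.1388854980469 199.34445190429688 27.6560001373291 [ 628.46346502 -229.48431558   85.        ] [ 630.75209578 -207.05150528   85.        ]
holder [226. 193.] 0.7 [447. 335.  40.]
jar_white_center [412. 186.] 0.52 [ 452. -214.   42.]
jar_orange_center [466. 166.] 0.74 [ 509. -378.   42.]
carton_center [166. 201.] 0.91 [428. 514.  32.]
carton_center [194. 140.] 0.75 [613. 435.  32.]
carton_center [244. 140.] 0.72 [609. 284.  32.]
carton_center [325. 145.] 0.69 [588.  40.  32.]
carton_center [213. 262.] 0.6 [247. 373.  32.]
holder [379. 150.] 0.92 [450. 340.  40.]
jar_white_center [247. 296.] 0.97 [ 459. -230.   42.]
jar_orange_center [220. 358.] 0.65 [ 509. -371.   42.]
carton_center [421. 194.] 0.96 [621. 280.  32.]
carton_center [403. 120.] 0.86 [436. 496.  32.]
carton_center [446. 160.] 0.8 [617. 433.  32.]
carton_center [330. 116.] 0.6 [251. 376.  32.]
```

View pics/w3.png

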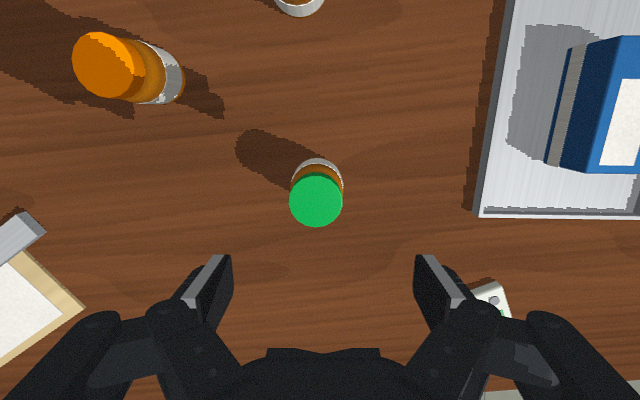

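```bash
python3 -m pendant '[-0.35,-0.55,-1,0,-0.35,-0.55,-3,0,-0.35,-0.55,-5,0,-0.35,-0.55,-7.5,0,-0.35,-0.55,-10,0,-0.35,-0.55,-12,0,-0.35,-0.55,-13.5,0,-0.35,-0.55,-14.5,0,-0.35,-0.55,-15,0,-0.35,-0.55,-15,0]' -1
python3 -m pendant '[0,0,0,0,0,0,0,0,0,0,0,0,0,0,0,0,0,0,0,0,0,0,0,0,0,0,0,0,0,0,0,0,0,0,0,0,0,0,0,0]' 1
```

```text
time: 16.15
position: [628.4, -229.6, 51.9]
eef_rot: [-0.474, 0.525, 0.474, 0.524]
ft_force: [-0.8, -0.3, 0.2]
finger_gap: 85.4
time: 17.15
position: [629.0, -229.7, 53.6]
eef_rot: [-0.475, 0.524, 0.474, 0.525]
ft_force: [-1.2, 0.9, 6.8]
finger_gap: 47.7
```

```bash
python3 -m pendant '[0,0,0.5,0,0,0,1.5,0,0,0,3.5,0,0,0,6,0,0,0,8.5,0,0,0,11,0,0,0,13.5,0,0,0,15.5,0,0,0,16,0,0,0,16,0]'
python3 -m pendant '[0,1,0,0,0,3,0,0,0,6,0,0,0,9,0,0,-1,12,0,0,-2,15.5,0,0,-3.5,19,0,0,-5,22.5,0,0,-6.5,26,0,0,-8,29,0,0]'
python3 -m pendant '[-1.5,3,0,0,-3,6,0,0,-4.5,9.5,0,0,-6,13,0,0,-7.5,16.5,0,0,-8.7,20,0,0,-9.5,23,0,0,-10,25.2,0,0,-10.1,26.7,0,0,-10.1,27.2,0,0]'
python3 -m pendant '[0,0,0,0,0,0,0,0,0,0,0,0,0,0,0,0,0,0,0,0,0,0,0,0,0,0,0,0,0,0,0,0,0,0,0,0,0,0,0,0]'
python3 - <<'E'
from h import *
p=read_camera("wrist");save(p,"w4")
print(get_obs()["position"])
for k in("holder","jar_green_center"):
    for r in place_of(p,k)[:2]: print(k,np.round(r["point"]),round(r["conf"],2),np.round(at(p,r["point"],Z[k]),1))
for r in map(read_camera,("top","scene")): print(place_of(r,"jar_green_center")[:1])
E
```

```text
time: 18.15
position: [628.7, -229.6, 213.3]
eef_rot: [-0.475, 0.524, 0.474, 0.525]
ft_force: [-0.4, -0.0, -1.1]
finger_gap: 47.9
time: 19.15
position: [546.6, 64.3, 211.4]
eef_rot: [-0.474, 0.524, 0.475, 0.524]
ft_force: [0.3, -0.2, -1.8]
finger_gap: 47.7
time: 20.15
position: [446.1, 334.7, 211.7]
eef_rot: [-0.475, 0.524, 0.475, 0.524]
ft_force: [-0.1, -0.5, -1.1]
finger_gap: 47.6
time: 21.15
position: [447.5, 332.5, 212.3]
eef_rot: [-0.474, 0.525, 0.474, 0.525]
ft_force: [-0.0, -0.3, -1.4]
finger_gap: 47.7
[447.48383334 332.54251632 212.27313554]
holder [328. 186.] 0.69 [448.  337.9  40. ]
jar_green_center [323. 268.] 0.78 [536.  324.6  42.5]
[]
[{'point': [384.5, 106.3], 'conf': 0.81}]
```

View pics/w4.png

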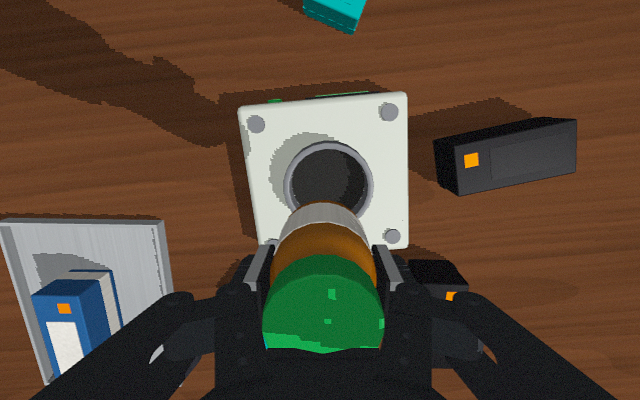

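Run:
```python
from h import *
from scipy.optimize import least_squares as L
p=read_camera("wrist")
a=np.linspace(0,6.283,361)
def f(s):
    q=proj(p,np.c_[s[0]+42*np.cos(a),s[1]+42*np.sin(a),0*a+62]);return [q[:,0].min()-284,q[:,0].max()-374,q[:,1].min()-141]
r=L(f,[447,334]);print(r.x,r.fun)
# screws: mean of the four heads (z~40)
s=[at(p,q,40)[:2] for q in((256,124),(390,111),(392,236))];print(np.round(s),(s[0]+s[1]*0+s[2])/2)
# jar position predicted vs seen: axis 
o=get_obs()["position"]
q=lambda z,R:[proj(p,np.c_[o[0]+R*np.cos(a),o[1]+R*np.sin(a),0*a+o[2]+z])][0]
for z,R in((-53.5,25),(31.5,22.5)): 
    k=q(z,R);print(k.min(0),k.max(0))
```

```text
[443.61758628 339.08004967] [-0.85948648  0.85890191  0.07002545]
[[381. 277.]
 [383. 402.]
 [508. 399.]] [444.49374826 338.10059832]
[281.59691005 194.06065838] [362.37211826 269.05256715]
[257.76143187 269.06338516] [384.89755685 376.11439514]
```

```bash
python3 -m pendant '[-0.2,0.3,-0.5,0,-0.4,0.6,-1.5,0,-0.5,0.6,-3,0,-0.5,0.6,-4.5,0,-0.5,0.6,-6,0,-0.5,0.6,-7,0,-0.5,0.6,-7.7,0,-0.5,0.6,-8,0,-0.5,0.6,-8,0,-0.5,0.6,-8,0]'
python3 - <<'E'
from h import *
w=read_camera("wrist");s=read_camera("scene")
A=cv2.resize(w["pixels"][60:360,180:480],(400,400));B=cv2.resize(s["pixels"][70:210,310:450],(400,400),interpolation=cv2.INTER_CUBIC)
save(s,"c5",np.hstack([A,B]));print(get_obs()["position"])
E
```

```text
time: 22.55
position: [442.7, 338.7, 132.6]
eef_rot: [-0.474, 0.524, 0.474, 0.525]
ft_force: [0.9, 0.3, -0.7]
finger_gap: 47.8
[442.7527565  338.65081915 132.80775434]
```

View pics/c5.png

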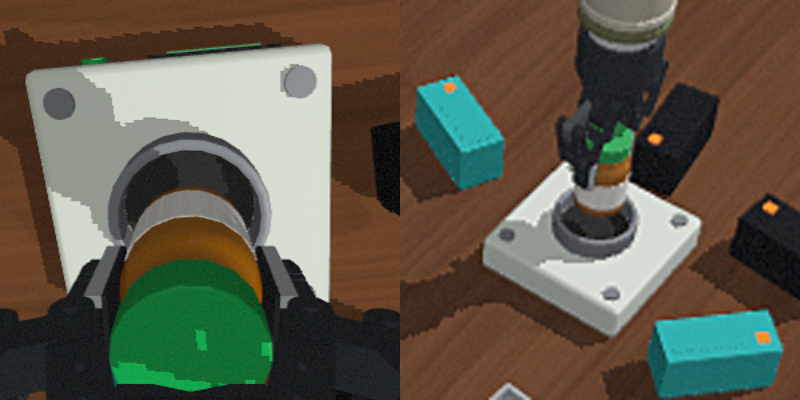

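```bash
python3 -m pendant '[0,0,-0.4,0,0,0,-0.8,0,0,0,-1.2,0,0,0,-1.6,0,0,0,-2,0,0,0,-2.4,0,0,0,-2.8,0,0,0,-3.1,0,0,0,-3.4,0,0,0,-3.4,0]'
python3 -m pendant '[0,0,0,0,0,0,-0.1,0,0,0,-0.2,0,0,0,-0.3,0,0,0,-0.4,0,0,0,-0.4,0,0,0,-0.5,0,0,0,-0.5,0,0,0,-0.5,0,0,0,-0.5,0]'
```

```text
time: 23.65
position: [442.4, 338.4, 97.9]
eef_rot: [-0.474, 0.525, 0.474, 0.524]
ft_force: [0.4, -0.5, -2.0]
finger_gap: 48.0
time: 24.65
position: [442.5, 338.5, 93.6]
eef_rot: [-0.474, 0.524, 0.474, 0.525]
ft_force: [-1.6, -0.8, 4.8]
finger_gap: 48.0
```

```bash
python3 -m pendant '[0,0,0,0,0,0,0,0,0,0,0,0,0,0,0,0,0,0,0,0,0,0,0,0,0,0,0,0,0,0,0,0,0,0,0,0,0,0,0,0]' -1
python3 -m pendant '[0,0,0.5,0,0,0,1.5,0,0,0,3,0,0,0,5,0,0,0,7,0,0,0,9,0,0,0,11,0,0,0,13,0,0,0,15,0,0,0,15,0]' 
python3 -m pendant '[0,2,0,0,-1,4,0,0,-2,7,0,0,-3,10,0,0,-4,13,0,0,-5,16,0,0,-6,19,0,0,-7,22,0,0,-7.5,24,0,0,-7.5,25,0,0]'
python3 - <<'E'
from h import *
s=read_camera("scene");t=read_camera("top")
A=cv2.resize(s["pixels"][90:390,190:490],(500,500),interpolation=cv2.INTER_CUBIC);B=cv2.resize(t["pixels"][100:240,180:320],(300,300),interpolation=cv2.INTER_CUBIC)
save(s,"c6",np.hstack([A,np.vstack([B,np.zeros((200,300,3),np.uint8)])]))
for q in(t,s):
  for k,z in(("jar_green_center",82.5),("jar_white_center",42.5),("jar_orange_center",42.5)):
    for r in place_of(q,k)[:1]: print(k,round(r["conf"],2),np.round(at(q,r["point"],z)))
E
```

```text
time: 25.65
position: [442.5, 338.5, 93.3]
eef_rot: [-0.474, 0.525, 0.474, 0.525]
ft_force: [-0.5, 0.4, 0.4]
finger_gap: 85.1
time: 26.65
position: [443.4, 339.2, 246.6]
eef_rot: [-0.474, 0.523, 0.474, 0.526]
ft_force: [0.0, 0.6, -0.4]
finger_gap: 85.6
time: 27.65
position: [364.9, 591.4, 242.2]
eef_rot: [-0.475, 0.524, 0.475, 0.523]
ft_force: [0.7, -0.5, 0.3]
finger_gap: 85.2
jar_green_center 0.93 [455. 339.  82.]
jar_white_center 0.75 [ 451. -225.   42.]
jar_orange_center 0.89 [ 511. -375.   42.]
jar_green_center 0.71 [431. 352.  82.]
jar_white_center 0.65 [ 462. -226.   42.]
jar_orange_center 0.94 [ 513. -373.   42.]
```

View pics/c6.png

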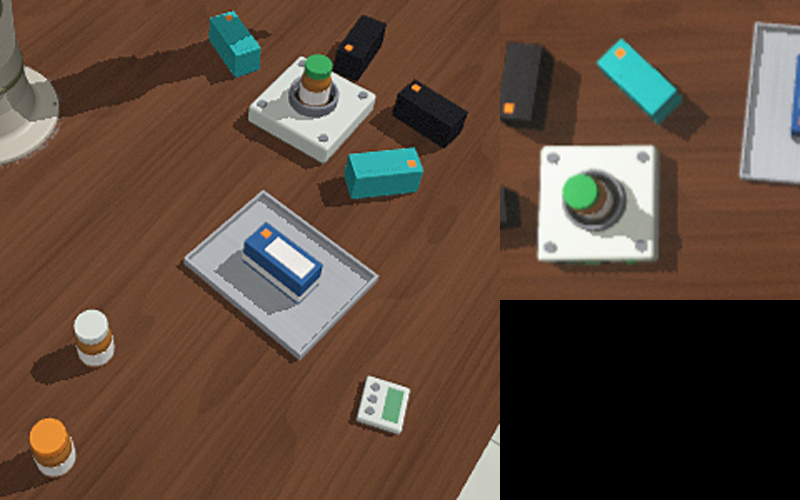

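The picture shows the carton flat in the tray (crop about 282,260) and the green jar upright inside the rim (crop about 315,85). The other jars haven't moved, so I'm handing in.

```bash
python3 -m pendant '[0,0,0,0,0,0,0,0,0,0,0,0,0,0,0,0,0,0,0,0,0,0,0,0,0,0,0,0,0,0,0,0,0,0,0,0,0,0,0,0]'; python3 -c "
from rig import *
print(hand_in())"
```

```text
time: 29.05
position: [367.5, 588.5, 243.3]
eef_rot: [-0.474, 0.525, 0.474, 0.525]
ft_force: [1.1, 0.7, -0.3]
finger_gap: 85.5
the job is handed in; nothing more can be done
None
```

I set the blue carton down flat, same way up, in the steel tray. I then stood the green-capped jar upright in the mixer's holder and handed in at about 29 s of the 67 s allowed.

- **Set-downs:** Both were lowered until they touched. The carton met the tray at the expected height with about 7 N. The jar touched at a tool height of 93.6 mm, which is its 53.6 mm grasp height plus the 40 mm floor, so it is fully down.
- **Last pictures:** The carton lies inside the tray and the jar stands upright inside the rim. The white and orange jars, and the black and turquoise look-alikes, are where they stood. The gripper was open and clear of everything.
- **Disagreements:** The networks placed the finished jar about 25 mm apart between the top and scene cameras, at (455, 339) and (431, 352). I relied on the contact height and the pictures instead. Before lowering, the jar's underside also looked up to about 5 mm off in the wrist view, within the holder's 11 mm clearance.

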